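Wipe the offcuts off the laser marking bed

ROBOT

A 6-joint arm with a two-finger parallel gripper is mounted at the origin on the work surface. World frame = base frame: x ahead of the robot, y to its left, z up, the work surface at z = 0. Lengths are in mm, angles in degrees, forces in N, time in s.
With the tool pointing down it reaches from about 300 to 850 mm from the base axis. Payload 4.2 kg.
Tool frame: the origin (TCP) lies at the very end of the fingers, on their centre line; the grasp point (between the pads) lies 19 mm behind it; z points along the fingers, y is the line along which they close (so a half turn about z gives the same grasp; the last joint's range is limited). The gripper opens to 91 mm and grips with 3 to 60 N. Pads are 32 mm wide; open, the fingers measure 118 mm over their backs; the gripper's body (76 mm by 178 mm) begins 60 mm behind the grasp point.
Start: joints at [-69.958, 18.312, 89.639, -0, 72.044, -1.146], TCP at [207.826, -536.145, 213.976] pointing down, gripper open.
Joint ranges: [-177.97, 177.97], [-48.28, 115.42], [12.27, 149.76], [-77.06, 257.06], [2.81, 150.46], [-146.56, 146.56]. Speed limits (degrees/s): [147.25, 147.25, 180, 180, 180, 180].

INTERFACE

Orientations are given as [roll, pitch, yaw] about the fixed x, y, z axes, in that order (R = Rz(yaw) Ry(pitch) Rx(roll)).
In Python, from workcell import env, eyes gives the robot as it stands.
- The arm moves only by the tool send_rows, never from a script. Its argument "targets" is text: rows parted by semicolons, each of 7 numbers parted by spaces: the shift along the tool's x, y, z in m, then the turn, a rotation vector about the tool's x, y, z in degrees, then the opening in per cent of the stroke, from 0 (shut) to 100 (fully open). A call has 1 to 12 rows; each row is the pose to reach, as a shift and turn from the pose commanded when the call began, along the tool's axes at that moment; what a row does not reach only later rows make up. A row lasts 1/12 s, in which the tool goes at most 41.7 mm and 7.16 degrees, less where a joint would pass 70% of its speed; a pose out of reach is approached as far as the arm can. A call with a gripper value outside its range is refused whole. The fingers move at their own pace and stop on an object; "grip_force" is the grip in N (left out, the last holds). Time passes only in rows, so rows that repeat a pose let the fingers close. It gives the time, the measured TCP pose, the force, the opening and the grip force at its end, in the units of the state.
- env.state(): the state, without advancing time (a new reading comes with each control period).
- eyes.grab_frame(name): name is "scene" or "top"; returns a dict with "image" (480x640x3 uint8, blue, green, red), "fovy" (degrees; the focal length in pixels is half the picture's height over the tangent of half this angle, whatever the lens; pixels are square), "cx", "cy" (the principal point, pixels), "D" ([k1, k2, p1, p2, k3] as OpenCV has them; the pictures are not rectified), "eye" and "attitude" of the camera in the world. Camera axes: x right, y up, looking along -z (the intrinsics and any distortion apply to the point x, -y, -z); pixel columns grow to the right and rows downward; lengths in mm; the calibration is good to about 2 mm. A picture is of the moment at which its call begins. There is no depth.
- env.job_done(): hands the job in; it is judged then, once.
The state is a dict: "time_s": time; "qpos": joint angles; "qvel": joint speeds; "effort": joint torques, N m; "ee_pos": TCP position; "ee_rot": TCP orientation; "force": force on the tool from outside, world axes, zero at the start; "torque": the same for the moment, N m; "gripper_width": finger opening in mm; "gripper_force": force on a finger pad.
Only numpy, scipy, OpenCV 4.12 (cv2) and the standard library are available. Lean on these libraries where they do the work, as an engineer would, in place of code of your own. Each camera call takes 0.05 s, during which the arm holds its last target. There are 200 camera calls.

TASK

Pick up the orange T-shaped scraper by its wooden handle and use it to wipe all five loose offcuts along the channel of the marking bed, from behind them, under the white hood and off the far end into the blue bin; keep it flat, lined up with the channel and pressed down firmly on the sprung plate the whole way (about 10 N on the plate, never more than 30). Do not handle the offcuts with the fingers. Then lay the scraper flat back on its black rubber mat, and leave everything else on the table where it is.

Things in the scene. Friction and masses are not known exactly. Their poses are not given: they have to be found in the camera images.
- bed: Grey base of the marking bed, 300 x 390 mm, deck 44 mm high, fixed, turned up to 0.15 rad. Origin: at table height under the middle of the plate. y axis along the channel; wiping goes towards -y, to the bin. Two dark side rails (inner faces 168 mm apart, 400 mm long, tops 72 mm above the table) form the channel, open at both ends.
- hood (a point): Middle of the underside of the white hood bar with a yellow stripe that bridges the channel at its -y end, fixed to the bed: from y = -150 to -200 mm of the bed, underside 122 mm above the table (62 mm above the plate), top 156 mm, on posts outside the rails at x = +-125 mm.
- plate: Bright aluminium plate, the floor of the channel, 166 x 400 mm (y = -200 to +200 mm of the bed). Origin: middle of its top face, 60 mm above the table when not pressed; axes as the bed. It floats on stiff springs and sinks straight down by at most 3 mm; how hard it is pressed has to be felt.
- bin: Blue open bin, 240 mm (its x) x 160 mm (y) x 45 mm high, walls 5 mm, fixed, axes parallel to the bed's. It stands at the bed's -y end, its near wall just under the plate's end, its rim 15 mm below the plate's top. Origin: middle of its underside.
- mat: Black rubber mat where the scraper is kept, 280 mm (x) x 220 mm (y) x 3 mm, fixed. Origin: middle of its underside, on the table.
- scraper: T-shaped scraper, 0.26 to 0.44 kg, flat underneath. Stem 28 mm wide (x), 36 mm high, y = +50 to -131 mm; wooden from +50 to -30, the rest orange; blade across its -y end. Origin: on the underside, below the place to grip (centre of mass 40 mm nearer the blade). Grip across the stem (along x) from above. To wipe, axes parallel to the bed's, blade ahead towards -y.
- scraper_edge (a point): Middle of the lower front edge of the scraper's blade (y = -145 mm, z = 0 of the scraper). The blade is an orange crossbar 154 mm wide (x), 40 mm high, 14 mm thick.
- scraper_middle (a point): Middle of the scraper's outline on its underside (y = -47.5 mm of the scraper); axes as the scraper.
- chip1: Brass-coloured plain strip, 62 x 20 mm, laser-cut offcut, 6 mm thick, 20 to 45 g, lying loose on the plate; origin: middle of its underside. All offcuts start between y = -10 and -145 mm of the bed, between the rails.
- chip2: Dark steel L-shaped piece, 62 x 21 mm, laser-cut offcut, 6 mm thick, 20 to 45 g, lying loose on the plate; origin: middle of its underside. 
- chip3: Red plain strip, 60 x 22 mm, laser-cut offcut, 6 mm thick, 20 to 45 g, lying loose on the plate; origin: middle of its underside. 
- chip4: Copper-coloured U-shaped piece, 60 x 21 mm, laser-cut offcut, 6 mm thick, 20 to 45 g, lying loose on the plate; origin: middle of its underside. 
- chip5: Black plain strip, 64 x 18 mm, laser-cut offcut, 6 mm thick, 20 to 45 g, lying loose on the plate; origin: middle of its underside. 
- gauge: Bystander, leave where it is: steel focus gauge with a red post, 22 x 60 x 52 mm, loose on the grey deck of the bed outside the +x rail.
- spray: Bystander, leave where it is: white bottle with a blue cap, 60 mm across, 170 mm high, far side of the table. Origin: underside.
- mug: Bystander, leave where it is: white mug, 80 mm across, 90 mm high, far side of the table. Origin: underside.
- wrench: Bystander, leave where it is: steel wrench lying on the far side of the table. Origin: underside.
- blanks: Bystander, leave where it is: green open tray of steel rods, 100 x 150 x 45 mm, on the right. Origin: underside.
- caliper: Bystander, leave where it is: steel caliper, 140 mm long, lying on the far side. Origin: underside.

How it is judged:
By the outcome, as a careful person would: the job done as asked, in the order asked, and still so for the second after the job is handed in, with the robot touching nothing.
It also fails if it takes over 72 s, if anything falls off the work surface, if the arm or the gripper's body presses on something with over 40 N, if the wrist force passes 120 N, or if a joint passes its speed limit or range.

## Working session

There is one attempt and no reset: what is moved stays moved. The work goes in short steps, Python scripts to look and compute and a tool call to move; the robot and the scene stay as the last step left them, time stands still between calls to the robot, and variables do not carry over. Pictures are saved under pics/ and viewed, at most 10 in all, crops included, and the job is handed in when it is done.

Besides the shell and the picture viewer there is one more tool, called after "Call:" by a JSON object that holds its "name" and its "arguments". send_rows: Moves the arm, as the interface text tells. Its arguments: {"type":"object","properties":{"targets":{"type":"string"},"grip_force":{"type":"number"}},"required":["targets"]}

```bash
mkdir -p pics
cat > h.py <<'E'
import numpy as np, cv2, math
from scipy.spatial.transform import Rotation as R
from workcell import env, eyes
def grab(n,fn=None):
    f=eyes.grab_frame(n)
    if fn: cv2.imwrite(fn,f["image"])
    return f
def K(f):
    F=240/math.tan(math.radians(f["fovy"])/2)
    return np.array([[F,0,f["cx"]],[0,F,f["cy"]],[0,0,1.]])
def rot(f):
    a=np.array(f["attitude"],float)
    return a if a.shape==(3,3) else R.from_euler('xyz',a,degrees=True).as_matrix()
def ray(f,uv,z):
    p=cv2.undistortPoints(np.array(uv,float).reshape(-1,1,2),K(f),np.array(f["D"],float))[:,0]
    d=np.c_[p[:,0],-p[:,1],-np.ones(len(p))]@rot(f).T
    e=np.array(f["eye"],float)
    return e+d*((z-e[2])/d[:,2])[:,None]
def proj(f,P):
    c=(np.array(P,float).reshape(-1,3)-np.array(f["eye"]))@rot(f)
    c=c*[1,-1,-1]
    return cv2.projectPoints(c,np.zeros(3),np.zeros(3),K(f),np.array(f["D"],float))[0][:,0]
E
python3 - <<'E'
from h import *
for n in("top","scene"):
    f=grab(n,f"pics/{n}0.png"); print({k:v for k,v in f.items() if k!="image"})
print(env.state())
E
```

```text
{'fovy': 47.46352016683152, 'cx': 315.7722692274947, 'cy': 234.5942825074655, 'D': array([-0.06994841,  0.        ,  0.        ,  0.        ,  0.        ]), 'eye': array([ 384.48873674,  -33.10552113, 1447.52837763]), 'attitude': array([  9.28203785,  -0.76145884, -90.30269308])}
{'fovy': 51.60624252803096, 'cx': 321.0782723808672, 'cy': 241.86287296763177, 'D': array([-0.04610265,  0.        ,  0.        ,  0.        ,  0.        ]), 'eye': array([ 959.61043549, -547.2920605 , 1027.07879618]), 'attitude': array([33.95926199, -0.29781841, 35.92291749])}
{'time_s': 0.1, 'qpos': array([-6.99576873e+01,  1.83508732e+01,  8.96978881e+01, -6.62136662e-04,
        7.20441986e+01, -1.14573870e+00]), 'qvel': array([ 0.01409143,  0.00368437, -0.28432942, -0.00969651,  0.05490945,
       -0.01759785]), 'effort': array([-1.94857653e-04, -4.13331950e+01, -2.32508218e+01,  7.28779868e-02,
        4.21859545e-02, -4.65175879e-05]), 'ee_pos': array([ 207.6714983 , -535.71944144,  213.1856818 ]), 'ee_rot': array([-1.79907046e+02, -1.22935791e-03,  2.11882550e+01]), 'force': array([-0.3128716 , -0.39443829,  0.51653936]), 'torque': array([ 0.00153249,  0.03651073, -0.00226693]), 'gripper_force': 0.0, 'gripper_width': 91.2488603167826}
```

View pics/top0.png

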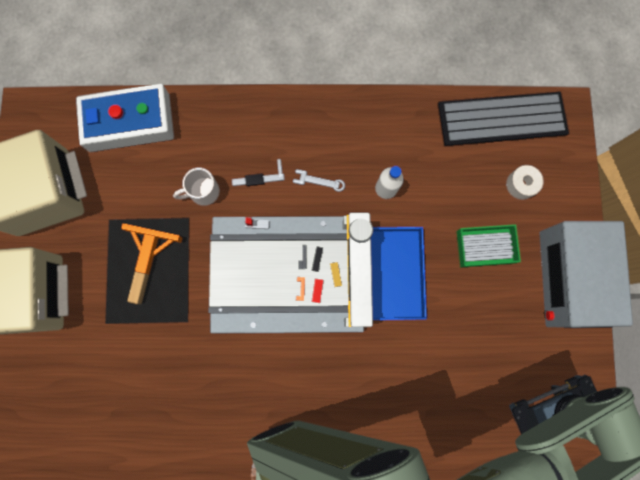

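View pics/scene0.png

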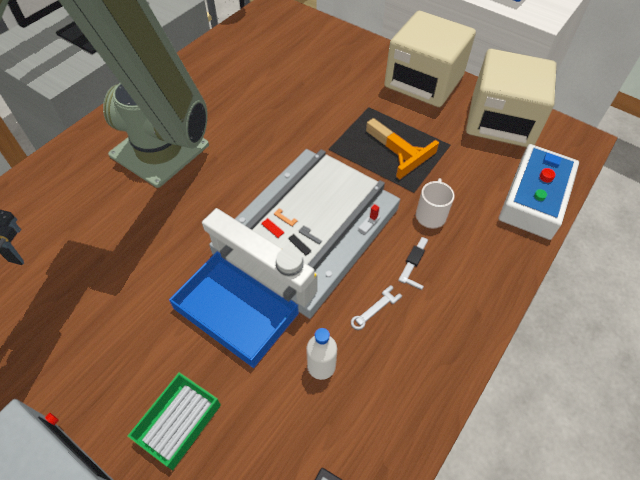

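The top view shows the scraper on the mat at about (145,262), the bed with its plate at (210-350, 240-307), the hood at (360,270), and the bin at (400,272). I'll enlarge the scraper and bed.

Run:
```python
import cv2
i=cv2.imread("pics/top0.png")
cv2.imwrite("pics/c1.png",cv2.resize(i[212:330,100:196],None,fx=5,fy=5,interpolation=cv2.INTER_CUBIC))
cv2.imwrite("pics/c2.png",cv2.resize(i[205:340,202:434],None,fx=3.4,fy=3.4,interpolation=cv2.INTER_CUBIC))
```

```text
(no output)
```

View pics/c1.png

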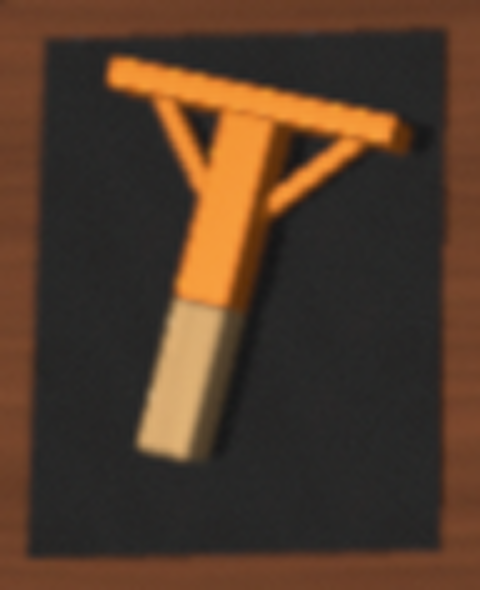

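View pics/c2.png

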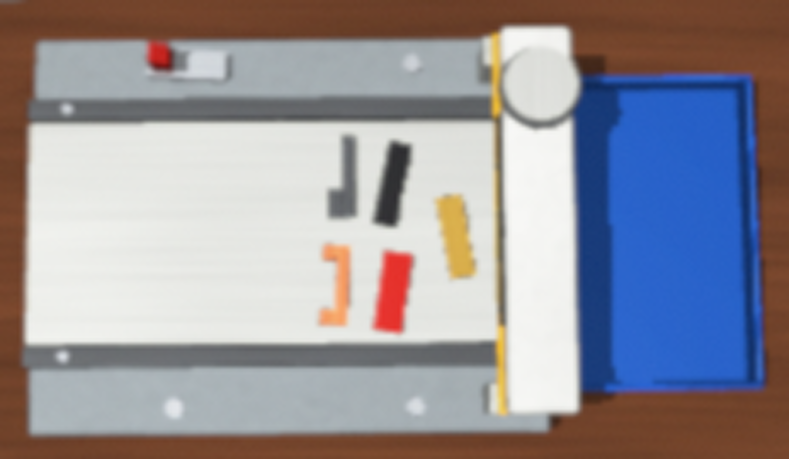

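```bash
cat > fit.py <<'E'
from h import *
from scipy.optimize import least_squares
f=grab("top"); g=grab("scene")
def fit(name,pix,P,s,off,g0,z0=0):
    pix=(np.array(pix)+.5)/s-.5+off; P=np.array(P,float)+[0,0,z0]
    def W(p): 
        c,sn=np.cos(p[2]),np.sin(p[2]); Q=P.copy()
        Q[:,0]=p[0]+c*P[:,0]-sn*P[:,1]; Q[:,1]=p[1]+sn*P[:,0]+c*P[:,1]; return Q
    r=least_squares(lambda p:(proj(f,W(p))-pix).ravel(),g0,x_scale=[100,100,1],loss='soft_l1')
    print(name,r.x[:2].round(1),np.degrees(r.x[2]).round(2),"res px",(proj(f,W(r.x))-pix).round(1).tolist())
    return r.x,W(r.x)
o1=np.array([100,212]);o2=np.array([202,205])
out={}
out['bed']=fit("bed",[(28,122),(25,345),(37,41),(29,434),(502,28),(505,412),(570,28),(578,412),(550,432)],
 [(84,200,72),(-84,200,72),(150,195,44),(-150,195,44),(137,-150,156),(-137,-150,156),(137,-200,156),(-137,-200,156),(-150,-195,44)],3.4,o2,[400,50,0])
out['bin']=fit("bin",[(752,76),(764,388)],[(120,-80,45),(-120,-80,45)],3.4,o2,[400,-200,0])
out['mat']=fit("mat",[(46,40),(446,30),(440,548),(28,556)],[(140,110,3),(140,-110,3),(-140,-110,3),(-140,110,3)],5,o1,[400,400,0])
out['scr']=fit("scr",[(136,447),(188,460),(177,297),(240,310),(115,57),(400,113),(387,145),(108,82)],
 [(14,50,36),(-14,50,36),(14,-30,36),(-14,-30,36),(77,-145,40),(-77,-145,40),(-77,-131,40),(77,-131,40)],5,o1,[350,400,1.3],3)
im=g["image"].copy()
for k,(p,Wp) in out.items():
    for q in proj(g,Wp): cv2.circle(im,tuple(int(round(v)) for v in q),2,(255,0,255),-1)
cv2.imwrite("pics/ov.png",cv2.resize(im[80:370,160:460],(800,773))[:600] if 0 else cv2.resize(im[85:365,150:460],None,fx=2.1,fy=2.1))
E
python3 fit.py
```

```text
bed [512.9  19.1] 0.05 res px [[-0.7, -0.8], [-1.4, -0.0], [1.1, -0.2], [0.9, 0.3], [-0.8, -0.7], [0.1, 1.2], [-0.2, -0.7], [-0.1, 1.0], [1.3, 0.1]]
bin [ 513.6 -254.3] 0.16 res px [[-0.0, -0.3], [0.0, 0.3]]
mat [527.6 395.2] 1.11 res px [[-0.4, -0.8], [0.3, -0.6], [0.4, 0.7], [-0.3, 0.6]]
scr [488.3 409.6] 77.8 res px [[0.3, 0.1], [0.3, -0.1], [-0.1, -0.1], [-2.3, -0.4], [0.1, 0.0], [-0.5, 0.9], [0.8, -0.3], [0.1, 0.2]]
```

View pics/ov.png

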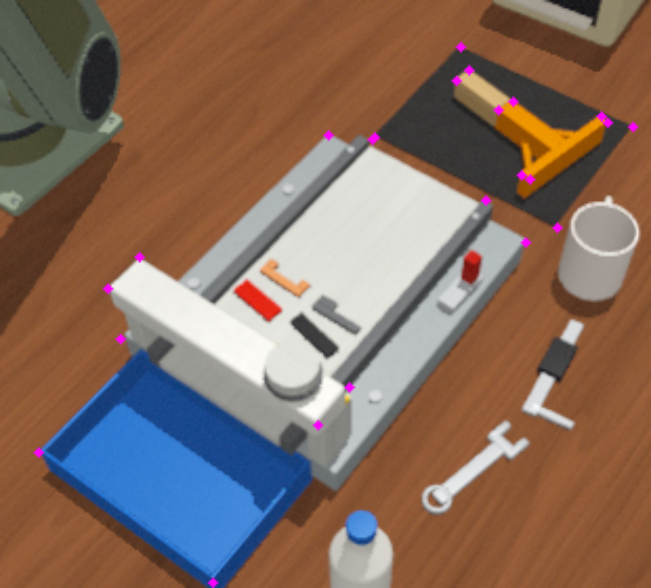

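The overlay fits within about 1 px in both views, so the poses are good enough to start moving.

```bash
cat > plan.py <<'E'
import numpy as np
# chain of (x,y,z,yaw) commanded, tool down; prints rows (tool axes, m & deg)
def rows(chain):
    for a,b in zip(chain,chain[1:]):
        c,s=np.cos(np.radians(a[3])),np.sin(np.radians(a[3])); dx,dy,dz=np.subtract(b[:3],a[:3])/1000
        print(f"{c*dx+s*dy:.4f} {s*dx-c*dy:.4f} {-dz:.4f} 0 0 {-(b[3]-a[3]):.2f}   -> {b}")
E
python3 -c "
from plan import *
rows([(207.8,-536.1,214,21.19),(380,-180,300,81.19),(500,150,300,141.19),(488.3,409.6,130,167.8),(488.3,409.6,8,167.8)])"
```

```text
0.2893 -0.2698 -0.0860 0 0 -60.00   -> (380, -180, 300, 81.19)
0.3445 0.0680 -0.0000 0 0 -60.00   -> (500, 150, 300, 141.19)
0.1718 0.1950 0.1700 0 0 -26.61   -> (488.3, 409.6, 130, 167.8)
0.0000 0.0000 0.1220 0 0 -0.00   -> (488.3, 409.6, 8, 167.8)
```

Call:
{"name": "send_rows", "arguments": {"targets": "0.2893 -0.2698 -0.0860 0 0 -60 100;0.2893 -0.2698 -0.0860 0 0 -60 100;0.2893 -0.2698 -0.0860 0 0 -60 100;0.2893 -0.2698 -0.0860 0 0 -60 100;0.2893 -0.2698 -0.0860 0 0 -60 100;0.2893 -0.2698 -0.0860 0 0 -60 100;0.2893 -0.2698 -0.0860 0 0 -60 100;0.2893 -0.2698 -0.0860 0 0 -60 100;0.2893 -0.2698 -0.0860 0 0 -60 100;0.2893 -0.2698 -0.0860 0 0 -60 100;0.2893 -0.2698 -0.0860 0 0 -60 100;0.2893 -0.2698 -0.0860 0 0 -60 100"}}

```text
time_s: 1.2
ee_pos: [380.5, -179.1, 300.2]
ee_rot: [180.0, 0.0, 81.4]
force: [0.3, -1.3, -0.2]
gripper_width: 91.6
gripper_force: 0.0
```

Call:
{"name": "send_rows", "arguments": {"targets": "0.3445 0.0680 0 0 0 -60 100;0.3445 0.0680 0 0 0 -60 100;0.3445 0.0680 0 0 0 -60 100;0.3445 0.0680 0 0 0 -60 100;0.3445 0.0680 0 0 0 -60 100;0.3445 0.0680 0 0 0 -60 100;0.3445 0.0680 0 0 0 -60 100;0.3445 0.0680 0 0 0 -60 100;0.3445 0.0680 0 0 0 -60 100;0.3445 0.0680 0 0 0 -60 100;0.3445 0.0680 0 0 0 -60 100;0.3445 0.0680 0 0 0 -60 100"}}

```text
time_s: 2.2
ee_pos: [499.9, 148.1, 299.4]
ee_rot: [-179.9, -0.0, 141.0]
force: [1.1, 0.3, -0.6]
gripper_width: 91.1
gripper_force: 0.0
```

Call:
{"name": "send_rows", "arguments": {"targets": "0.1718 0.1950 0.1700 0 0 -26.61 100;0.1718 0.1950 0.1700 0 0 -26.61 100;0.1718 0.1950 0.1700 0 0 -26.61 100;0.1718 0.1950 0.1700 0 0 -26.61 100;0.1718 0.1950 0.1700 0 0 -26.61 100;0.1718 0.1950 0.1700 0 0 -26.61 100;0.1718 0.1950 0.1700 0 0 -26.61 100;0.1718 0.1950 0.1700 0 0 -26.61 100;0.1718 0.1950 0.1700 0 0 -26.61 100;0.1718 0.1950 0.1700 0 0 -26.61 100;0.1718 0.1950 0.1700 0 0 -26.61 100;0.1718 0.1950 0.1700 0 0 -26.61 100"}}

```text
time_s: 3.2
ee_pos: [489.6, 408.0, 131.7]
ee_rot: [179.9, 0.1, 167.7]
force: [-0.8, -0.9, 0.8]
gripper_width: 91.3
gripper_force: 0.0
```

```bash
python3 -c "
from h import *
f=grab('scene');im=f['image'];cv2.imwrite('pics/a1.png',cv2.resize(im[60:230,290:480],None,fx=3.4,fy=3.4,interpolation=cv2.INTER_CUBIC))
s=env.state();print(s['ee_pos'],s['ee_rot'],s['force'])"
```

```text
[489.44139928 408.16913639 131.65356231] [1.79916043e+02 1.03790790e-01 1.67673242e+02] [-0.31094817  0.46461361  0.68356099]
```

View pics/a1.png

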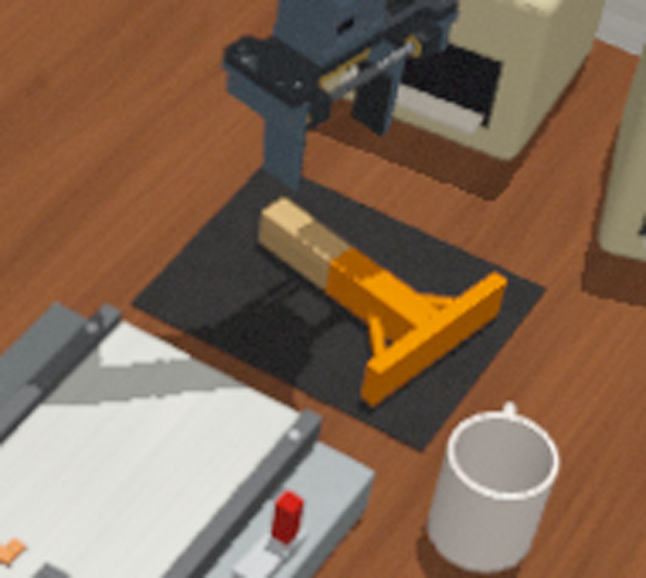

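The open fingers straddle the wooden handle above the mat, with the pads near (285,185) and (375,120). Next I'll lower and grip.

Call:
{"name": "send_rows", "arguments": {"targets": "0 0 0.03 0 0 0 100;0 0 0.06 0 0 0 100;0 0 0.09 0 0 0 100;0 0 0.105 0 0 0 100;0 0 0.115 0 0 0 100;0 0 0.122 0 0 0 100;0 0 0.122 0 0 0 100;0 0 0.122 0 0 0 40;0 0 0.122 0 0 0 20;0 0 0.122 0 0 0 20;0 0 0.122 0 0 0 20;0 0 0.122 0 0 0 20", "grip_force": 50}}

```text
time_s: 4.25
ee_pos: [488.6, 409.9, 8.6]
ee_rot: [180.0, 0.0, 167.8]
force: [-0.1, 0.2, 0.7]
gripper_width: 60.7
gripper_force: 0.0
```

Call:
{"name": "send_rows", "arguments": {"targets": "0 0 0 0 0 0 10;0 0 0 0 0 0 0;0 0 0 0 0 0 0;0 0 0 0 0 0 0;0 0 0 0 0 0 0;0 0 0 0 0 0 0"}}

```text
time_s: 4.75
ee_pos: [488.5, 409.9, 7.9]
ee_rot: [180.0, 0.0, 167.8]
force: [0.6, 1.6, -0.2]
gripper_width: 27.9
gripper_force: 49.9
```

```bash
python3 -c "
from plan import *
rows([(488.3,409.6,160,167.8),(512.9,189.1,160,90.05)])"
```

```text
-0.0706 -0.2103 -0.0000 0 0 77.75   -> (512.9, 189.1, 160, 90.05)
```

Call:
{"name": "send_rows", "arguments": {"targets": "0 0 -0.003 0 0 0 0;0 0 -0.01 0 0 0 0;0 0 -0.025 0 0 0 0;0 0 -0.045 0 0 0 0;0 0 -0.065 0 0 0 0;0 0 -0.085 0 0 0 0;0 0 -0.105 0 0 0 0;0 0 -0.125 0 0 0 0;0 0 -0.14 0 0 0 0;0 0 -0.15 0 0 0 0;0 0 -0.152 0 0 0 0;0 0 -0.152 0 0 0 0"}}

```text
time_s: 5.75
ee_pos: [488.3, 409.5, 160.1]
ee_rot: [180.0, 0.0, 167.8]
force: [0.2, -0.3, -4.7]
gripper_width: 27.7
gripper_force: 49.9
```

Call:
{"name": "send_rows", "arguments": {"targets": "-0.004 -0.012 0 0 0 4;-0.011 -0.032 0 0 0 11;-0.018 -0.052 0 0 0 18;-0.025 -0.072 0 0 0 25"}}

```text
invalid input at $.targets[0]: expected 7 numbers
```

Call:
{"name": "send_rows", "arguments": {"targets": "-0.003 -0.009 0 0 0 3 0;-0.009 -0.027 0 0 0 10 0;-0.015 -0.045 0 0 0 16.5 0;-0.021 -0.063 0 0 0 23 0;-0.028 -0.082 0 0 0 30 0;-0.035 -0.105 0 0 0 37 0;-0.042 -0.125 0 0 0 44 0;-0.049 -0.145 0 0 0 51 0;-0.055 -0.165 0 0 0 58 0;-0.061 -0.183 0 0 0 65 0;-0.067 -0.20 0 0 0 72 0;-0.0706 -0.2103 0 0 0 77.75 0"}}

```text
time_s: 6.75
ee_pos: [512.0, 187.0, 158.4]
ee_rot: [-179.8, 0.1, 89.7]
force: [-0.6, -0.3, -3.9]
gripper_width: 27.9
gripper_force: 49.9
```

```bash
cat > look.py <<'E'
from h import *
import sys
f=grab('top'); g=grab('scene'); 
a=cv2.resize(f['image'][210:340,140:440],None,fx=2.6,fy=2.6,interpolation=cv2.INTER_CUBIC)
cv2.imwrite('pics/'+sys.argv[1]+'t.png',a)
cv2.imwrite('pics/'+sys.argv[1]+'s.png',cv2.resize(g['image'][70:350,170:450],None,fx=2.1,fy=2.1,interpolation=cv2.INTER_CUBIC))
s=env.state();print(s['ee_pos'].round(1),s['ee_rot'].round(2),s['force'].round(1),s['torque'].round(2))
E
python3 look.py b
```

```text
[512.2 187.3 158.6] [-1.7985e+02  9.0000e-02  8.9910e+01] [ 0.9  0.1 -4.9] [ 0.15 -0.11 -0.04]
```

View pics/bs.png

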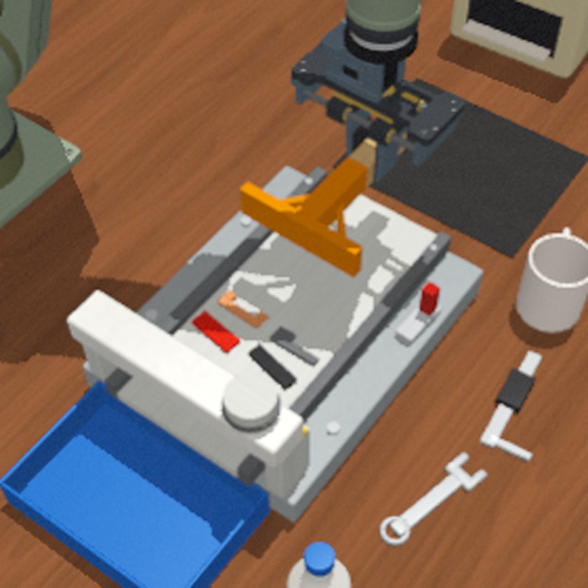

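Run:
```python
from h import *
# rail/plate edge refinement from first top picture: fit dark rail -> bright plate transitions along columns
im=cv2.cvtColor(cv2.imread('pics/top0.png'),cv2.COLOR_BGR2GRAY).astype(float)
f=grab('top')
for lo,hi in((230,250),(298,318)):
    P=[]
    for u in range(214,345,4):
        if 240<u<272 and lo<240: pass
        c=im[lo:hi,u]; c=np.interp(np.arange(0,hi-lo-1,.05),np.arange(hi-lo),c)
        d=np.gradient(c); k=(d.argmax() if lo<240 else d.argmin()); P.append((u,lo+k*.05))
    P=np.array(P)
    for z in(60,72):
        W=ray(f,P,z); m=np.polyfit(W[:,1],W[:,0],1); r=W[:,0]-np.polyval(m,W[:,1]); k=abs(r)<2*r.std()+.1; m=np.polyfit(W[k,1],W[k,0],1)
        print(lo,z,"x at y=19:",np.polyval(m,19).round(1),"yaw deg",-np.degrees(m[0]).round(2),r.std().round(2))
```

```text
230 60 x at y=19: 597.2 yaw deg -0.18 0.15
230 72 x at y=19: 595.4 yaw deg -0.18 0.15
298 60 x at y=19: 431.1 yaw deg -0.15 0.72
298 72 x at y=19: 430.7 yaw deg -0.15 0.71
```

Run:
```python
from h import *
from scipy.optimize import minimize
s=env.state(); T=s['ee_pos']; yaw0=s['ee_rot'][2]-90
box=lambda x0,x1,y0,y1,z0,z1:np.array([(x,y,z) for x in(x0,x1) for y in(y0,y1) for z in(z0,z1)],float)
B=[box(-77,77,-145,-131,0,40),box(-14,14,-131,-30,0,36)]
V=[]
for n in('top','scene'):
    f=grab(n); h=cv2.cvtColor(f['image'],cv2.COLOR_BGR2HSV)
    m=cv2.inRange(h,(8,170,60),(20,255,255))
    k,l,st,_=cv2.connectedComponentsWithStats(m); m=(l==1+st[1:,4].argmax()); V.append((f,m)); print(n,st[1:,4].max(),st[1+st[1:,4].argmax()][:4])
def cost(p,only=None,ret=False):
    c=0
    for f,m in V:
        r=np.zeros((480*4,640*4),np.uint8)
        for b in B:
            Q=R.from_euler('xyz',[p[4],p[5],p[3]+yaw0],degrees=True).apply(b)+T+[p[0],p[1],-5+p[2]]
            cv2.fillConvexPoly(r,cv2.convexHull((proj(f,Q)*4+1.5).round().astype(np.int32)),1)
        r=cv2.resize(r.astype(np.float32),(640,480),interpolation=cv2.INTER_AREA)
        c+=(np.abs(r-m)*(1 if True else 0)).sum()
    return c
best=min((minimize(cost,x0,method='Nelder-Mead',options=dict(initial_simplex=np.array(x0)+np.vstack([np.zeros(6),np.diag([3,3,3,2,2,2])]),maxiter=350)) for x0 in([0.]*6,[0,0,-2,0,2,0])),key=lambda r:r.fun)
print(cost([0]*6),best.fun,"dx dy dz dyaw roll pitch",best.x.round(2))
```

```text
top 967 [226 235  50  66]
scene 1544 [285 144  61  56]
602.5 485.4375 dx dy dz dyaw roll pitch [ 1.53  0.65  5.64 -0.82  0.8  -2.18]
```

Call:
{"name": "send_rows", "arguments": {"targets": "0 0 0.005 0 0 0 0;0 0.0008 0.017 0 0 0.15 0;0 0.0008 0.032 0 0 0.15 0;0 0.0008 0.047 0 0 0.15 0;0 0.0008 0.062 0 0 0.15 0;0 0.0008 0.075 0 0 0.15 0;0 0.0008 0.083 0 0 0.15 0;0 0.0008 0.088 0 0 0.15 0;0 0.0008 0.09 0 0 0.15 0;0 0.0008 0.09 0 0 0.15 0;0 0.0008 0.09 0 0 0.15 0;0 0.0008 0.09 0 0 0.15 0"}}

```text
time_s: 8.0
ee_pos: [514.3, 189.4, 70.7]
ee_rot: [179.9, -0.0, 89.9]
force: [-0.0, 0.6, -3.1]
gripper_width: 28.2
gripper_force: 49.9
```

Call:
{"name": "send_rows", "arguments": {"targets": "0 0 0.001 0 0 0 0;0 0 0.002 0 0 0 0;0 0 0.003 0 0 0 0;0 0 0.004 0 0 0 0;0 0 0.004 0 0 0 0;0 0 0.004 0 0 0 0"}}

```text
time_s: 8.5
ee_pos: [513.7, 189.1, 65.8]
ee_rot: [-180.0, 0.0, 89.9]
force: [-0.2, -0.2, -4.1]
gripper_width: 27.9
gripper_force: 49.9
```

Call:
{"name": "send_rows", "arguments": {"targets": "0 0 0.0005 0 0 0 0;0 0 0.001 0 0 0 0;0 0 0.0015 0 0 0 0;0 0 0.0015 0 0 0 0;0 0 0.0015 0 0 0 0"}}

```text
time_s: 8.92
ee_pos: [513.8, 189.2, 64.8]
ee_rot: [180.0, 0.0, 89.9]
force: [-1.5, -0.4, 0.1]
gripper_width: 27.9
gripper_force: 49.9
```

```bash
python3 look.py d
```

```text
[513.8 189.1  64.7] [179.98   0.    89.9 ] [-0.8  0.8  0.1] [-0.01  0.13 -0.03]
```

View pics/dt.png

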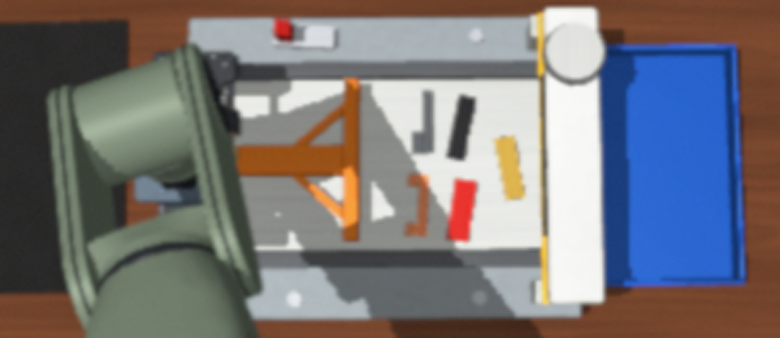

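```bash
python3 -c "
from h import *
f=grab('top')
c=lambda p:(np.array(p)+.5)/2.6-.5+[140,210]
W=ray(f,c([(359,79),(359,240)]),100);print('blade ends',W.round(1), 'mid',W.mean(0).round(1),'yaw',np.degrees(np.arctan2(W[0,1]-W[1,1],W[0,0]-W[1,0])))
print('rails',ray(f,c([(359,79)]),60),ray(f,c([(359,249)]),72))"
```

```text
blade ends [[591.1  42.8 100. ]
 [437.4  41.9 100. ]] mid [514.2  42.3 100. ] yaw 0.3033791311610454
rails [[597.20544005  45.00228876  60.        ]] [[429.87316501  43.45558036  72.        ]]
```

The blade (crop column 359, rows 79-240) sits centred between the rails, square, and behind all five chips. Now I'll press to about 10 N.

Call:
{"name": "send_rows", "arguments": {"targets": "0 0 0.0003 0 0 0 0;0 0 0.0005 0 0 0 0;0 0 0.0005 0 0 0 0;0 0 0.0005 0 0 0 0;0 0 0.0005 0 0 0 0"}}

```text
time_s: 9.48
ee_pos: [513.9, 189.1, 64.3]
ee_rot: [180.0, -0.0, 89.9]
force: [-2.1, -1.1, 5.5]
gripper_width: 27.6
gripper_force: 49.9
```

Call:
{"name": "send_rows", "arguments": {"targets": "0 0 0.00015 0 0 0 0;-0.001 0 0.00015 0 0 0 0;-0.003 0 0.00015 0 0 0 0;-0.006 0 0.00015 0 0 0 0;-0.009 0 0.00015 0 0 0 0;-0.012 0 0.00015 0 0 0 0;-0.015 0 0.00015 0 0 0 0;-0.018 0 0.00015 0 0 0 0;-0.021 0 0.00015 0 0 0 0;-0.024 0 0.00015 0 0 0 0;-0.027 0 0.00015 0 0 0 0;-0.03 0 0.00015 0 0 0 0"}}

```text
time_s: 10.48
ee_pos: [514.6, 159.8, 64.3]
ee_rot: [179.9, -0.1, 89.9]
force: [0.4, 4.5, 5.4]
gripper_width: 27.9
gripper_force: 50.0
```

Call:
{"name": "send_rows", "arguments": {"targets": "-0.004 0 0.0001 0 0 0 0;-0.008 0 0.0001 0 0 0 0;-0.012 0 0.0001 0 0 0 0;-0.016 0 0.0001 0 0 0 0;-0.02 0 0.0001 0 0 0 0;-0.024 0 0.0001 0 0 0 0;-0.028 0 0.0001 0 0 0 0;-0.032 0 0.0001 0 0 0 0;-0.036 0 0.0001 0 0 0 0;-0.04 0 0.0001 0 0 0 0;-0.044 0 0.0001 0 0 0 0;-0.048 0 0.0001 0 0 0 0"}}

```text
time_s: 11.48
ee_pos: [514.5, 111.8, 64.2]
ee_rot: [179.9, -0.1, 89.8]
force: [-0.7, 6.1, 6.1]
gripper_width: 27.4
gripper_force: 50.0
```

Call:
{"name": "send_rows", "arguments": {"targets": "-0.004 0 0 0 0 0 0;-0.008 0 0 0 0 0 0;-0.012 0 0 0 0 0 0;-0.016 0 0 0 0 0 0;-0.02 0 0 0 0 0 0;-0.024 0 0 0 0 0 0;-0.028 0 0 0 0 0 0;-0.032 0 0 0 0 0 0;-0.036 0 0 0 0 0 0;-0.04 0 0 0 0 0 0;-0.044 0 0 0 0 0 0;-0.048 0 0 0 0 0 0"}}

```text
time_s: 12.48
ee_pos: [514.3, 63.8, 64.3]
ee_rot: [179.9, -0.1, 89.8]
force: [-0.0, 6.1, 6.1]
gripper_width: 27.9
gripper_force: 50.0
```

Call:
{"name": "send_rows", "arguments": {"targets": "-0.004 0 0 0 0 0 0;-0.008 0 0 0 0 0 0;-0.012 0 0 0 0 0 0;-0.016 0 0 0 0 0 0;-0.02 0 0 0 0 0 0;-0.024 0 0 0 0 0 0;-0.028 0 0 0 0 0 0;-0.032 0 0 0 0 0 0;-0.036 0 0 0 0 0 0;-0.04 0 0 0 0 0 0;-0.044 0 0 0 0 0 0;-0.048 0 0 0 0 0 0"}}

```text
time_s: 13.48
ee_pos: [514.1, 15.7, 64.2]
ee_rot: [179.9, -0.1, 89.9]
force: [-0.4, 6.9, 6.7]
gripper_width: 27.4
gripper_force: 50.0
```

Call:
{"name": "send_rows", "arguments": {"targets": "-0.004 0 0 0 0 0 0;-0.008 0 0 0 0 0 0;-0.012 0 0 0 0 0 0;-0.016 0 0 0 0 0 0;-0.02 0 0 0 0 0 0;-0.024 0 0 0 0 0 0;-0.028 0 0 0 0 0 0;-0.032 0 0 0 0 0 0;-0.036 0 0 0 0 0 0;-0.04 0 0 0 0 0 0;-0.044 0 0 0 0 0 0;-0.048 0 0 0 0 0 0"}}

```text
time_s: 14.48
ee_pos: [513.9, -32.4, 64.3]
ee_rot: [179.9, -0.1, 89.8]
force: [0.4, 7.1, 7.8]
gripper_width: 27.8
gripper_force: 50.0
```

Call:
{"name": "send_rows", "arguments": {"targets": "-0.004 0 0 0 0 0 0;-0.008 0 0 0 0 0 0;-0.011 0 0 0 0 0 0;-0.014 0 0 0 0 0 0;-0.016 0 0 0 0 0 0;-0.016 0 0 0 0 0 0;-0.016 0 0 0 0 0 0;-0.016 0 0 0 0 0 0"}}

```text
time_s: 15.15
ee_pos: [513.9, -48.8, 64.3]
ee_rot: [179.9, -0.0, 89.9]
force: [0.5, 4.3, 7.4]
gripper_width: 27.7
gripper_force: 50.0
```

```bash
python3 look.py e
```

```text
[513.9 -48.8  64.3] [ 1.7991e+02 -3.0000e-02  8.9860e+01] [-0.7  3.4  6.5] [ 0.59  0.14 -0.05]
```

View pics/et.png

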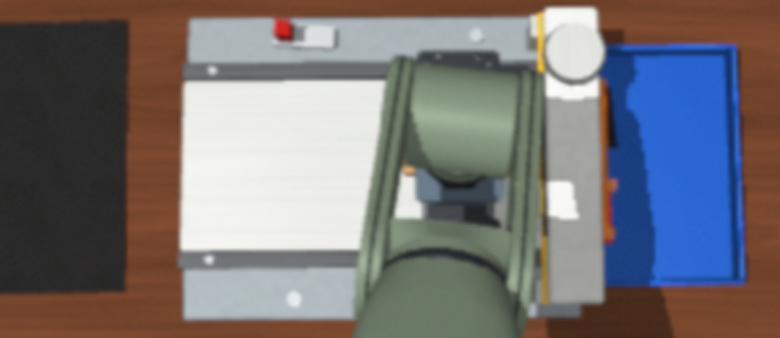

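The blade (orange, crop column 607) has come out past the hood over the bin, and chips are visible there. I'll push slightly further and count colours by code.

Call:
{"name": "send_rows", "arguments": {"targets": "-0.003 0 0 0 0 0 0;-0.006 0 0 0 0 0 0;-0.009 0 0 0 0 0 0;-0.01 0 0 0 0 0 0;-0.01 0 0 0 0 0 0;-0.01 0 0 0 0 0 0"}}

```text
time_s: 15.75
ee_pos: [514.0, -58.6, 64.3]
ee_rot: [179.9, -0.0, 89.9]
force: [-0.2, 4.3, 7.4]
gripper_width: 28.0
gripper_force: 50.0
```

```bash
cat > chips.py <<'E'
from h import *
for n,(r0,r1,c0,c1) in(('top',(222,325,355,430)),('scene',(245,370,165,300))):
    f=grab(n); im=f['image'][r0:r1,c0:c1]; h=cv2.cvtColor(im,cv2.COLOR_BGR2HSV)
    m=cv2.inRange(h,(100,100,0),(130,255,255))==0   # not blue
    k,l,st,ce=cv2.connectedComponentsWithStats(m.astype(np.uint8))
    for i in range(1,k):
        if 8<st[i,4]: 
            p=ce[i]+[c0,r0]; print(n,st[i,4],p.round(),'hsv',np.median(h[l==i],0),'bgr',np.median(im[l==i],0),'world z15',ray(f,[p],15)[0].round())
E
python3 chips.py
```

```text
top 3182 [380. 272.] hsv [ 30.  10. 155.] bgr [142.  144.5 155. ] world z15 [ 518. -223.   15.]
scene 10266 [232. 304.] hsv [ 12. 156. 144.] bgr [ 54.  88. 144.] world z15 [ 500. -248.   15.]
```

Call:
{"name": "send_rows", "arguments": {"targets": "0 0 -0.002 0 0 0 0;0 0 -0.005 0 0 0 0;0 0 -0.009 0 0 0 0;0.003 0 -0.01 0 0 0 0;0.01 0 -0.01 0 0 0 0;0.02 0 -0.01 0 0 0 0;0.032 0 -0.01 0 0 0 0;0.046 0 -0.01 0 0 0 0;0.062 0 -0.01 0 0 0 0;0.078 0 -0.01 0 0 0 0;0.094 0 -0.01 0 0 0 0;0.11 0 -0.01 0 0 0 0"}}

```text
time_s: 16.85
ee_pos: [513.0, 53.1, 73.5]
ee_rot: [-180.0, -0.0, 89.9]
force: [1.2, -0.5, -4.3]
gripper_width: 27.9
gripper_force: 50.0
```

Call:
{"name": "send_rows", "arguments": {"targets": "0.016 0 0 0 0 0 0;0.032 0 0 0 0 0 0;0.048 0 0 0 0 0 0;0.064 0 0 0 0 0 0;0.08 0 0 0 0 0 0;0.096 0 0 0 0 0 0;0.11 0 0 0 0 0 0;0.122 0 0 0 0 0 0;0.132 0 0 0 0 0 0;0.138 0 0 0 0 0 0;0.138 0 0 0 0 0 0;0.138 0 0 0 0 0 0"}}

```text
time_s: 17.85
ee_pos: [513.5, 189.2, 73.6]
ee_rot: [-180.0, 0.0, 89.9]
force: [-0.1, -0.6, -4.2]
gripper_width: 27.4
gripper_force: 50.0
```

Run:
```python
from h import *
s=env.state();print(s['ee_pos'].round(1),s['force'].round(1))
f=grab('top'); g=grab('scene')
cv2.imwrite('pics/f.png',np.hstack([cv2.resize(f['image'][218:332,335:435],(400,456),interpolation=cv2.INTER_CUBIC),cv2.resize(g['image'][235:370,160:278],(399,456),interpolation=cv2.INTER_CUBIC)]))
for n,fr,poly,z in(('top',f,[(-115,-198,10),(115,-198,10),(115,-345,10),(-115,-345,10)],10),('scene',g,[(-115,-210,10),(115,-210,10),(115,-345,10),(-115,-345,10)],10)):
    P=np.array(poly,float)+[513.7,19.1-3,0]; m0=np.zeros((480,640),np.uint8); cv2.fillConvexPoly(m0,proj(fr,P).round().astype(np.int32),1)
    h=cv2.cvtColor(fr['image'],cv2.COLOR_BGR2HSV); m=((cv2.inRange(h,(100,100,40),(130,255,255))==0)&(m0>0)).astype(np.uint8)
    k,l,st,ce=cv2.connectedComponentsWithStats(m)
    for i in range(1,k):
        if st[i,4]>8: print(n,st[i].tolist(),'bgr',np.median(fr['image'][l==i],0),'world',ray(fr,[ce[i]],8)[0].round())
```

```text
[513.5 189.2  73.6] [-0.1 -0.6 -4.2]
top [364, 231, 14, 88, 874] bgr [224. 227. 227.] world [ 511. -194.    8.]
scene [224, 273, 55, 41, 393] bgr [44. 47. 95.] world [ 516. -199.    8.]
```

View pics/f.png

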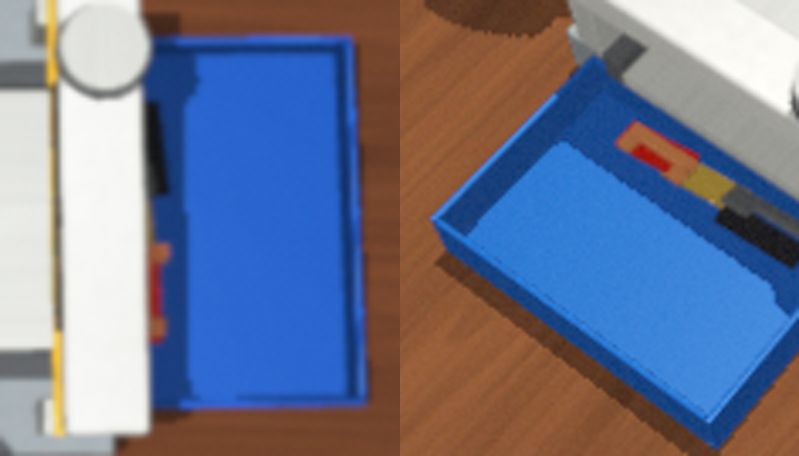

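All five chips lie in the bin: copper on red at (655,150), brass (710,180), steel (755,205) and black (765,235), and the channel is empty. Now I'll return the scraper.

Call:
{"name": "send_rows", "arguments": {"targets": "0 0 -0.003 0 0 0 0;0 0 -0.01 0 0 0 0;0 0 -0.02 0 0 0 0;0 0 -0.031 0 0 0 0;0 0 -0.042 0 0 0 0;0 0 -0.053 0 0 0 0;0 0 -0.064 0 0 0 0;0 0 -0.074 0 0 0 0;0 0 -0.081 0 0 0 0;0 0 -0.085 0 0 0 0;0 0 -0.0863 0 0 0 0;0 0 -0.0863 0 0 0 0"}}

```text
time_s: 18.95
ee_pos: [513.7, 189.1, 160.2]
ee_rot: [180.0, 0.0, 89.9]
force: [0.0, 0.3, -4.4]
gripper_width: 28.0
gripper_force: 50.0
```

Call:
{"name": "send_rows", "arguments": {"targets": "0.009 -0.001 0 0 0 -3 0;0.028 -0.003 0 0 0 -10 0;0.047 -0.005 0 0 0 -16.5 0;0.066 -0.007 0 0 0 -23 0;0.085 -0.01 0 0 0 -30 0;0.105 -0.012 0 0 0 -37 0;0.125 -0.015 0 0 0 -44 0;0.145 -0.017 0 0 0 -51 0;0.165 -0.019 0 0 0 -58 0;0.185 -0.021 0 0 0 -65 0;0.204 -0.024 0 0 0 -71.5 0;0.2205 -0.0258 0 0 0 -77.9 0"}}

```text
time_s: 19.95
ee_pos: [487.4, 410.6, 158.7]
ee_rot: [-179.9, -0.1, 168.1]
force: [0.6, -0.2, -3.5]
gripper_width: 27.8
gripper_force: 50.0
```

Call:
{"name": "send_rows", "arguments": {"targets": "0 0 0 0 0 0 0;0 0 0.005 0 0 0 0;0 0 0.018 0 0 0 0;0 0 0.035 0 0 0 0;0 0 0.053 0 0 0 0;0 0 0.071 0 0 0 0;0 0 0.089 0 0 0 0;0 0 0.107 0 0 0 0;0 0 0.122 0 0 0 0;0 0 0.133 0 0 0 0;0 0 0.14 0 0 0 0;0 0 0.143 0 0 0 0"}}

```text
time_s: 20.95
ee_pos: [487.9, 408.6, 15.5]
ee_rot: [-179.9, -0.1, 167.7]
force: [-0.3, 0.5, -3.9]
gripper_width: 27.7
gripper_force: 50.0
```

Call:
{"name": "send_rows", "arguments": {"targets": "0 0 0.002 0 0 0 0;0 0 0.004 0 0 0 0;0 0 0.006 0 0 0 0;0 0 0.0075 0 0 0 0;0 0 0.0085 0 0 0 0;0 0 0.0085 0 0 0 0;0 0 0.0085 0 0 0 0"}}

```text
time_s: 21.53
ee_pos: [488.4, 409.8, 8.6]
ee_rot: [180.0, 0.0, 167.8]
force: [0.4, 1.0, -5.5]
gripper_width: 27.8
gripper_force: 50.0
```

Call:
{"name": "send_rows", "arguments": {"targets": "0 0 0.0003 0 0 0 0;0 0 0.0006 0 0 0 0;0 0 0.0006 0 0 0 0;0 0 0.0006 0 0 0 0"}}

```text
time_s: 21.87
ee_pos: [488.4, 409.7, 7.9]
ee_rot: [180.0, 0.0, 167.8]
force: [0.1, -0.1, -5.1]
gripper_width: 27.9
gripper_force: 50.0
```

Call:
{"name": "send_rows", "arguments": {"targets": "0 0 0.0003 0 0 0 0;0 0 0.0006 0 0 0 0;0 0 0.0006 0 0 0 0;0 0 0.0006 0 0 0 0"}}

```text
time_s: 22.2
ee_pos: [488.4, 409.7, 7.9]
ee_rot: [180.0, 0.0, 167.8]
force: [-2.8, -1.7, 3.6]
gripper_width: 28.0
gripper_force: 50.0
```

Call:
{"name": "send_rows", "arguments": {"targets": "0 0 0 0 0 0 50;0 0 0 0 0 0 90;0 0 0 0 0 0 90;0 0 0 0 0 0 90;0 0 0 0 0 0 90;0 0 0 0 0 0 90;0 0 0 0 0 0 90;0 0 0 0 0 0 90"}}

```text
time_s: 22.87
ee_pos: [488.4, 409.7, 7.2]
ee_rot: [-180.0, 0.0, 167.8]
force: [0.4, 1.0, -0.0]
gripper_width: 78.3
gripper_force: 0.0
```

Call:
{"name": "send_rows", "arguments": {"targets": "0 0 -0.003 0 0 0 90;0 0 -0.01 0 0 0 90;0 0 -0.025 0 0 0 90;0 0 -0.045 0 0 0 90;0 0 -0.07 0 0 0 90;0 0 -0.1 0 0 0 90;0 0 -0.13 0 0 0 90;0 0 -0.16 0 0 0 90;0 0 -0.18 0 0 0 90;0 0 -0.19 0 0 0 90;0 0 -0.19 0 0 0 90;0 0 -0.19 0 0 0 90"}}

```text
time_s: 23.87
ee_pos: [488.1, 409.5, 197.0]
ee_rot: [-180.0, -0.0, 167.8]
force: [0.2, -0.3, -0.9]
gripper_width: 81.8
gripper_force: 0.0
```

Run:
```python
from h import *
f=grab('scene'); a=f['image'].astype(int); b=cv2.imread('pics/scene0.png').astype(int)
s=env.state();print(s['ee_pos'].round(1),s['force'].round(1),s['gripper_width'])
def org(i):
    h=cv2.cvtColor(i.astype(np.uint8),cv2.COLOR_BGR2HSV); m=cv2.inRange(h,(8,170,60),(20,255,255)); k,l,st,ce=cv2.connectedComponentsWithStats(m); j=1+st[1:,4].argmax(); return st[j],ce[j]
print(org(a),org(b))
for n,(r0,r1,c0,c1) in dict(gauge=(200,240,355,385),mug=(175,232,412,458),wrench=(280,335,345,405),caliper=(230,295,395,430),spray=(325,385,300,345),tray=(370,475,125,225)).items():
    print(n,np.abs(a-b)[r0:r1,c0:c1].mean().round(1))
```

```text
[487.6 409.1 195.8] [0.6 0.1 0.1] 81.85021260985019
(array([ 385,  133,   53,   47, 1130], dtype=int32), array([408.44159292, 154.06725664])) (array([ 385,  132,   54,   48, 1133], dtype=int32), array([409.10944395, 153.42718447]))
gauge 1.4
mug 1.5
wrench 1.7
caliper 1.8
spray 1.5
tray 1.8
```

The scraper is back within about 2 mm of where it started, and none of the bystanders has moved. I'm handing the job in.

```bash
python3 -c "
from workcell import env
print(env.job_done())"
```

```text
the job is handed in; nothing more can be done
None
```

The job is handed in after about 24 s: all five offcuts are in the blue bin, wiped at roughly 10–12 N on the plate, the scraper is flat back on its mat, and the camera check showed the bystanders unmoved.

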